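Cock the peeler's sprung arm, load the apple, trip the arm

ROBOT

A 6-joint arm with a two-finger parallel gripper is mounted at the origin on a cart in front of the work surface, level with it; the furniture and walls round the work are solid. World frame = base frame: x ahead of the robot, y to its left, z up, the work surface at z = 0. Lengths are in mm, angles in rad, forces in N, time in s.
With the tool pointing down it reaches from about 350 to 975 mm from the base axis. Payload 7.1 kg.
Tool frame: the origin (TCP) lies at the very end of the fingers, on their centre line; the grasp point (between the pads) lies 19 mm behind it (ctrl.grasp_offset is the distance from the TCP to the grasp point, in mm); z points along the fingers, y is the line along which they close (so a half turn about z gives the same grasp; the last joint's range is limited). The gripper opens to 88 mm and grips with 3 to 60 N. Pads are 20 mm wide; open, the fingers measure 115 mm over their backs; the gripper's body (75 mm by 178 mm) begins 61 mm behind the grasp point.
Start: joints at [-1.187, 0.423, 1.63, -0, 1.089, -0.019], TCP at [245.013, -574.955, 222.675] pointing down, gripper open.
Joint ranges: [-3, 3], [-0.9, 2.11], [0.09, 2.58], [-1.31, 4.45], [0.11, 2.69], [-2.54, 2.54]. Speed limits (rad/s): [2.39, 2.39, 3.01, 3.14, 3.14, 3.14].

INTERFACE

Orientations are given as a rotation vector (axis times angle).
In Python, from workcell import ctrl, viewer, ticket, models gives the robot as it stands.
- The arm moves only by the tool play_rows, never from a script. Its arguments are lists of equal length, an entry for each row: "dp": the shift along the world's x, y, z in mm, a list of three; "yaw": the turn about the world's z in degrees. In form: {"dp": [[tx, ty, tz], ...], "yaw": [yaw, ...]}. A call has 1 to 8 rows; each row shifts and turns the commanded pose from where the row before left it; what a row does not reach is not made up. A row lasts 1/12 s, in which the tool goes at most 41.7 mm and 7.16 degrees, less where a joint would pass 70% of its speed; a pose out of reach is approached as far as the arm can. A call is refused whole if a number of a shift passes 41.7 or a number of a turn 7.16, either way. A call with a gripper value outside its range is refused whole. "gripper" is the closure, from 0 (fully open) to 1 (shut), set as the call begins (left out, the last holds). The fingers move at their own pace and stop on an object; the grip force is fixed at half the most. Time passes only in rows, so rows that do not move let the fingers close. It gives the time, the measured TCP pose, the force, the opening and the grip force at its end, in the units of the state.
- ctrl.get_obs(): the state, without advancing time (a new reading comes with each control period).
- viewer.get_image(name): name is "side" or "top" or "wrist"; returns a dict with "pixels" (480x640x3 uint8, red, green, blue), "range_z" (480x640 float32, mm along the optical axis (not along the pixel's ray), 0 where there is no reading), "fx", "fy", "cx", "cy" (pixels), "T" (4x4, takes a point from camera to world coordinates); the wrist camera has in their place "hand_eye" (4x4, takes a point from camera to tool coordinates, whose origin is the TCP and whose axes are the flange's). Camera axes: x right, y up, looking along -z (the intrinsics and any distortion apply to the point x, -y, -z); pixel columns grow to the right and rows downward; lengths in mm; the calibration is good to about 2 mm. A picture is of the moment at which its call begins: read the wrist's pose just before it.
- ticket.close_job(): hands the job in; it is judged then, once.
Trained networks look in a picture, given as the dict that the camera call returned (one of the last four; its "shot" number tells which), for a name from the list of things; names that differ only in an ending like _2 or _b are one class to them, and where a whole thing is asked for, a point or a joint stands for the part that bears it (a point fixed in the world has none). Each returns a list of dicts, best first, with "conf" (0 to 1); they miss things now and then, are a little off and sometimes report something else, mostly with a low value. They report only what shows in the picture. A call takes as long as a camera call. They do not tell look-alikes from the thing itself.
- models.look_for(picture, name): "bbox" ([centre column, centre row, width, height] in pixels, round what is visible of it).
- models.landmark_of(picture, name): "location" ([column, row] in pixels: a listed point, or the origin of a listed thing).
The state is a dict: "t": time; "qpos": joint angles; "qvel": joint speeds; "joint_torque": joint torques, N m; "ee_pos": TCP position; "orientation": TCP orientation; "ft_force": force on the tool from outside, world axes, zero at the start; "moment": the same for the moment, N m; "width": finger opening in mm; "grasp_force": force on a finger pad.
Only numpy, scipy, OpenCV 4.12 (cv2) and the standard library are available. Lean on these libraries where they do the work, as an engineer would, in place of code of your own. Each camera call takes 0.05 s, during which the arm holds its last target. There are 200 camera calls.

TASK

Load the fruit peeler: swing its spring-loaded peeling arm back by the black knob until you feel the latch catch and hold it by itself, easing it no further than a light touch on the rubber stop, then stand the cored red apple upright on the spindle, gently and fully down on the drive disc. Then press the red trigger, gently and without touching the arm again, so that the arm springs in and rests against the apple. Leave the corer, the green apple, the mug and the wooden cup where they are.

Things in the scene. Friction and masses are not known exactly. Their poses are not given: they have to be found in the camera images.
- peeler: Benchtop fruit peeler, fixed; white base 147 x 245 x 28 mm (x, y, z), steel deck. Origin: centre of its underside, z up; its -x side faces the robot, give or take its yaw. In its frame, mm: the arm's upright hinge axis at (27.5, -62.5), its post 17 thick to z = 88; spindle axis at (27.5, 72.5); rubber stop with bracket near (-52, -45), to z = 62; red trigger pad at (-55, -100).
- spindle: Fruit spindle of the peeler (does not turn): drive disc 54 mm across, its flat top 38 mm above the worktop; in its middle an upright post 16 mm thick to z = 74 mm, tapering to a 6 mm tip at z = 88. Origin: on the spindle's axis at worktop height, z up. The apple's bore goes over the post and it stands on the disc: its origin is then 38 mm above this one.
- spindle_tip (a point): Top of the spindle's post, on its axis, 88 mm above the worktop.
- peel_arm (a joint): Level steel arm on the hinge, 14 mm wide, z 62 to 74 mm, 135 mm long, blade and roller at its end. 0 = at rest beside the bare spindle, where it bars the way for the apple; grows anticlockwise from above as it is swung back. At q it points from the hinge along (-sin(q+0.14), cos(q+0.14)) of the peeler's x, y. A damped spring pulls it to 0. On the loaded apple it rests at about q = 0.15.
- knob_top (a point): Centre of the top of the arm's black knob: upright cylinder 14 mm across, z 74 to 108 mm, 85 mm from the hinge, moving with the arm; room for fingers round it above z = 76 mm. The spring's pull here: roughly 5 N at q = 0, 8 N at q = 1. Nearing the latch it rises by 3 N or so more as the catch rides over the sear, then drops with a click. Let go before the click, the arm flies back.
- trigger (a joint): Trigger lever, whose sear latches the arm's catch: 0 = up, engaged; grows as the red pad is pressed, to a firm end at 0.19 rad; lets the arm go at about 0.10 to 0.15; springs back up. It also dips and comes back up as the arm is cocked. The catch is clamped under the arm where the last user left it (not measured), so the arm latches at a q from about 0.7 to 1.3, different each time.
- trigger_pad (a point): Centre of the top of the red trigger pad, 28 x 28 mm, 58 mm above the worktop when up. Press it straight down: 10 to 15 mm until the arm is let go, 19 mm in all, about 3 to 6 N. It lies outside the arm's path.
- rubber_stop: Black rubber end stop, 10 mm thick, on a bracket on the deck. The catch under the arm meets it about 0.055 rad (5 mm at the knob) past the click, so the q of this contact varies as the latching q does. Stiff: about 8 N per mm. More than 15 N on it bends the catch. Origin: on its face, at worktop height.
- apple: Cored red apple, firm, 65 mm across (widest 33 mm above its underside), 58 mm high, 0.1 to 0.18 kg, standing upright on a fixed chopping board (220 x 160 mm, top 15 mm above the worktop). Upright bore 20 mm wide right through its middle. Origin: centre of the underside, z up along the bore.
- corer: Apple corer lying on the far part of the same board: steel tube 19 mm thick and 72 mm long, black handle 88 mm long in line with it, 24 mm wide, 20 mm high. Origin: underside, where tube and handle meet. To be left alone.
- green_apple: Whole green apple with its stem, 65 mm across, 65 mm high, on the worktop. Origin: centre of the underside. To be left alone.
- mug_black: Black mug, 80 x 116 x 95 mm. Origin: underside, about the middle. To be left alone.
- wood_cup: Small pale wooden cup, 52 mm across and 53 mm high. Origin: centre of the underside. To be left alone.
Things that resemble listed ones, but are neither listed nor needed, are in the scene too. Leave any purple look-alike of the apple alone.

How it is judged (in metres and radians):
On the way, in this order (a step that is already met when the one before it is completed fails the run):
1. the arm is swung back and held by the latch alone, let go by the gripper (value of joint peel_arm above 0.6 rad and velocity of joint peel_arm between -0.05 and 0.05 rad/s and contact force between the fingers and peel_arm below 0.1 N and contact force between apple and peel_arm below 0.05 N), for 0.3 s.
2. the apple stands fully down on the drive disc, let go, with the arm still latched back (value of joint peel_arm above 0.6 rad and velocity of joint peel_arm between -0.05 and 0.05 rad/s and horizontal distance between apple and spindle below 0.006 m and z of apple in the frame of spindle between 0.033 and 0.041 m and angle between apple's own z axis and vertical below 0.1 rad and contact force between the fingers and apple below 0.1 N and contact force between the fingers and peel_arm below 0.1 N), for 0.3 s.
3. the trigger is pressed with the fingers (horizontal distance between apple and spindle below 0.006 m and z of apple in the frame of spindle between 0.033 and 0.041 m and angle between apple's own z axis and vertical below 0.1 rad and value of joint trigger above 0.07 rad and contact force between the fingers and trigger above 0.3 N), for 0.02 s.
At the end, for the whole second after the job is handed in: The apple stands upright on the spindle (axis within 6 mm, tilt under 0.1 rad), down on the disc within 3 mm, at rest; the arm rests against it under its spring (joint 0.06 to 0.30 rad, over 0.5 N on the apple); the trigger is back up (under 0.03 rad) (horizontal distance between apple and spindle below 0.006 m and z of apple in the frame of spindle between 0.033 and 0.041 m and angle between apple's own z axis and vertical below 0.1 rad and velocity of joint peel_arm between -0.05 and 0.05 rad/s and value of joint peel_arm between 0.06 and 0.3 rad and contact force between peel_arm and apple above 0.5 N and value of joint trigger below 0.03 rad and linear speed of apple below 0.02 m/s); the robot touches nothing.
It fails at once if the arm is forced against the rubber stop with more than 15 N (contact force between peel_arm and rubber_stop above 15 N).
It fails at once if the trigger is pressed with more than 25 N (contact force between the fingers and trigger above 25 N).
It fails at once if the apple is pushed onto the spindle or its disc with more than 40 N (contact force between apple and spindle above 40 N and contact force between the fingers and apple above 0.1 N).
It fails at once if the fingers touch the arm while the apple is on the spindle (it must be let go by the trigger) (horizontal distance between apple and spindle below 0.006 m and z of apple in the frame of spindle between 0.033 and 0.041 m and angle between apple's own z axis and vertical below 0.1 rad and contact force between the fingers and peel_arm above 0.5 N).
It fails at once if the corer, the green apple, the mug or the wooden cup is moved by more than 20 mm (distance of any of green_apple, mug_black, wood_cup, corer from where it was at the start of the episode above 0.02 m).
It also fails if it takes over 72 s, if anything falls off the work surface, if the arm or the gripper's body presses on something with over 40 N, if the wrist force passes 120 N, or if a joint passes its speed limit or range.

## Working session

There is one attempt and no reset: what is moved stays moved. The work goes in short steps, Python scripts to look and compute and a tool call to move; the robot and the scene stay as the last step left them, time stands still between calls to the robot, and variables do not carry over. Pictures are saved under pics/ and viewed, at most 10 in all, crops included, and the job is handed in when it is done.

Besides the shell and the picture viewer there is one more tool, called after ">>>" by a JSON object that holds its "name" and its "arguments". play_rows: Moves the arm, as the interface text tells. Its arguments: {"type":"object","properties":{"dp":{"type":"array"},"yaw":{"type":"array"},"gripper":{"type":"number"}},"required":["dp","yaw"]}

```bash
mkdir -p pics; cat > h.py <<'E'
import numpy as np, cv2
from scipy.spatial.transform import Rotation as R
from workcell import ctrl, viewer, ticket, models
def shot(n):
    o=ctrl.get_obs(); p=viewer.get_image(n)
    if 'T' not in p:
        T=np.eye(4); T[:3,:3]=R.from_rotvec(o['orientation']).as_matrix(); T[:3,3]=o['ee_pos']
        p['TW']=T@p['hand_eye']
    else: p['TW']=p['T']
    return p
def ray(p,u,v):
    d=np.array([(u-p['cx'])/p['fx'],-(v-p['cy'])/p['fy'],-1.])
    T=np.array(p['TW']); return T[:3,3],T[:3,:3]@d
def atz(p,u,v,z):
    o,d=ray(p,u,v); return o+d*(z-o[2])/d[2]
def dep(p,u,v):
    o,d=ray(p,u,v); return o+d*p['range_z'][int(round(v)),int(round(u))]
def save(p,n,crop=None,s=1):
    im=p['pixels'][:,:,::-1]
    if crop: im=im[crop[1]:crop[3],crop[0]:crop[2]]
    cv2.imwrite('pics/'+n,cv2.resize(im,None,fx=s,fy=s,interpolation=cv2.INTER_CUBIC))
E
python3 - <<'E'
from h import *
for n in ['top','side']:
    p=shot(n); save(p,n+'0.png'); print(n,[k for k in p],p['TW'][:3,3])
    for m in ['peeler','spindle_tip','knob_top','trigger_pad','apple','corer','green_apple','mug_black','wood_cup']:
        for r in models.landmark_of(p,m)[:3]:
            u,v=r['location']; print(m,round(r['conf'],2),np.round([u,v]),np.round(dep(p,u,v)), {'spindle_tip':88,'knob_top':108,'trigger_pad':58}.get(m,0) and np.round(atz(p,u,v,{'spindle_tip':88,'knob_top':108,'trigger_pad':58}[m])))
E
```

```text
top ['pixels', 'range_z', 'fx', 'fy', 'cx', 'cy', 'T', 'shot', 'TW'] [ 363.79902874  -19.57764799 1190.41245329]
peeler 0.9 [385. 248.] [ 541. -196.   34.] 0
spindle_tip 0.54 [359. 227.] [ 582. -131.   93.] [ 583. -131.   88.]
knob_top 0.94 [384. 234.] [ 562. -183.  110.] [ 562. -183.  108.]
trigger_pad 0.74 [426. 278.] [ 467. -281.   60.] [ 467. -282.   58.]
trigger_pad 0.46 [387. 171.] [ 725. -207.   45.] [ 721. -205.   58.]
apple 0.87 [210. 345.] [328. 208.  57.] 0
corer 0.93 [225. 215.] [626. 179.  40.] 0
green_apple 0.78 [292. 166.] [737.  20.  60.] 0
mug_black 0.98 [237. 167.] [754. 156.  10.] 0
wood_cup 0.64 [388. 169.] [ 741. -216.   10.] 0
side ['pixels', 'range_z', 'fx', 'fy', 'cx', 'cy', 'T', 'shot', 'TW'] [474.05012222 970.61614873 627.13265338]
peeler 0.78 [330. 249.] [ 538. -135.   28.] 0
peeler 0.45 [315. 225.] [ 589. -262.   30.] 0
spindle_tip 0.73 [316. 225.] [ 585. -263.   29.] [ 574. -142.   88.]
knob_top 0.69 [320. 211.] [ 613. -732. -142.] [ 568. -179.  108.]
trigger_pad 0.64 [359. 214.] [ 471. -285.   58.] [ 471. -286.   58.]
trigger_pad 0.51 [322. 213.] [ 562. -171.  107.] [ 571. -280.   58.]
apple 0.8 [325. 327.] [524. 197.  41.] 0
apple 0.71 [432. 359.] [329. 250.  25.] 0
corer 0.56 [276. 324.] [619. 191.  36.] 0
green_apple 0.91 [232. 288.] [713. 144.  79.] 0
mug_black 0.61 [231. 286.] [715. 143.  85.] 0
mug_black 0.58 [217. 326.] [731. 206.  31.] 0
wood_cup 0.69 [254. 237.] [ 743. -201.   15.] 0
wood_cup 0.68 [229. 286.] [719. 139.  81.] 0
wood_cup 0.58 [329. 247.] [ 540. -142.   29.] 0
```

View pics/top0.png

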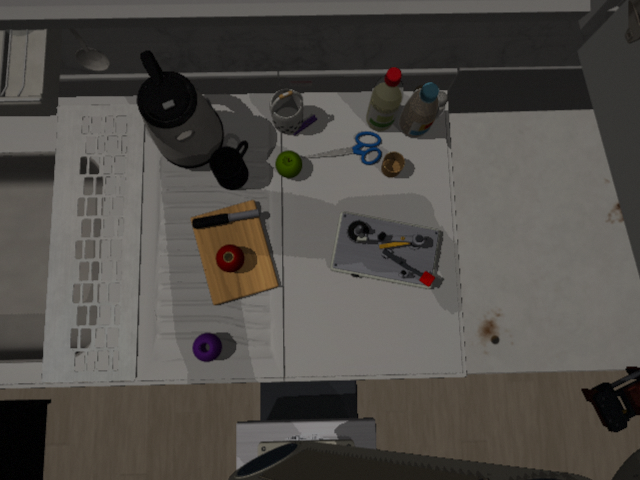

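View pics/side0.png

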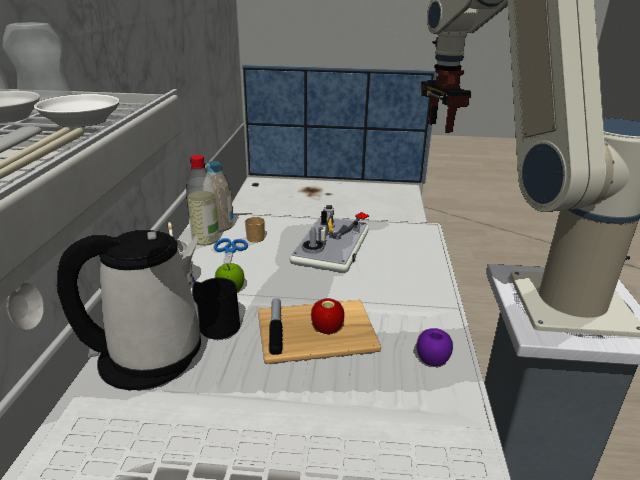

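The top view has two apples with bores. The red one on the board is at (230,258) and fits the description. The purple one at (207,347) is the look-alike. The peeler fits together: spindle (583,-131) and trigger (467,-282) give a yaw of about -12° and an origin of (541,-196).

```bash
python3 - <<'E'
from h import *
p=shot('top'); save(p,'apple.png',(160,200,320,380),3)
for z in (73,): print(np.round(atz(p,230,257,z)),np.round(dep(p,230,257)),np.round(dep(p,230,248)))
o=ctrl.get_obs(); print(np.round(R.from_rotvec(o['orientation']).as_matrix(),2)); 
w=shot('wrist'); print(np.round(w['hand_eye'],2),w['fx'],o['ft_force'],o['width'])
E
```

```text
[523. 161.  73.] [531. 171.  16.] [543. 162.  72.]
[[ 0.92  0.39  0.  ]
 [ 0.39 -0.92 -0.  ]
 [ 0.    0.   -1.  ]]
[[   0.      0.96    0.27   72.97]
 [   1.     -0.     -0.     -0.38]
 [  -0.      0.27   -0.96 -161.85]
 [   0.      0.      0.      1.  ]] 414.7108303531238 [-0.12881182 -0.58028602  0.51599603] 87.7990130004983
```

View pics/apple.png

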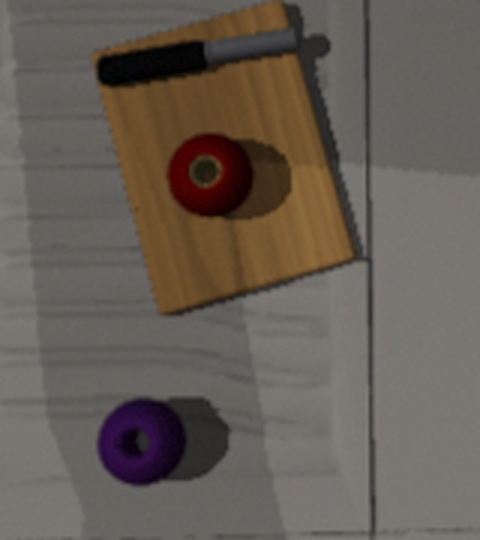

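>>> {"name": "play_rows", "arguments": {"dp": [[41,41,5],[41,41,5],[41,41,5],[41,41,5],[30,41,0],[20,41,0],[0,41,0],[0,41,0]], "yaw": [0,0,0,0,0,0,0,0], "gripper": 0}}

```text
t: 1.77
ee_pos: [406.1, -302.7, 237.0]
orientation: [3.078, 0.63, 0.001]
ft_force: [1.3, 0.8, 0.1]
width: 87.9
grasp_force: 0.0
```

The crop confirms the red cored apple, with its bore at about pixel (228,257) in the top view. The purple look-alike stays untouched.

>>> {"name": "play_rows", "arguments": {"dp": [[20,12,0],[20,12,0],[20,12,0],[20,12,0],[20,12,0],[20,12,0],[20,12,0],[10,10,0]], "yaw": [7,7,7,7,7,7,7,7]}}

```text
t: 2.43
ee_pos: [557.4, -209.6, 237.1]
orientation: [2.415, 2.007, 0.001]
ft_force: [0.5, -0.1, 0.6]
width: 87.6
grasp_force: 0.0
```

>>> {"name": "play_rows", "arguments": {"dp": [[0,0,0]], "yaw": [7]}}

```text
t: 2.52
ee_pos: [557.4, -208.7, 237.0]
orientation: [2.287, 2.153, 0.002]
ft_force: [0.4, -0.2, 0.5]
width: 88.0
grasp_force: 0.0
```

```bash
python3 - <<'E'
from h import *
p=shot('wrist'); save(p,'w1.png'); o=ctrl.get_obs(); print(o['ee_pos'],R.from_rotvec(o['orientation']).as_matrix()[:2,1],o['qpos'])
for m,z in [('peeler',0),('spindle_tip',88),('knob_top',108),('trigger_pad',58)]:
    for r in models.landmark_of(p,m)[:3]:
        u,v=r['location']; print(m,round(r['conf'],2),np.round([u,v]),np.round(dep(p,u,v)), np.round(atz(p,u,v,z)))
E
```

```text
[ 556.33268169 -209.40501568  236.86349303] [ 0.99859451 -0.05300002] [-3.80055335e-01  3.62655329e-01  1.68740219e+00  7.65559802e-05
  1.09146380e+00 -3.27065772e-01]
peeler 0.87 [301. 194.] [ 545. -189.   60.] [ 542. -199.    0.]
spindle_tip 0.76 [346. 118.] [ 582. -132.   87.] [ 582. -132.   88.]
knob_top 0.56 [319. 190.] [ 560. -180.  107.] [ 560. -179.  108.]
trigger_pad 0.66 [222. 307.] [ 467. -286.   59.] [ 467. -286.   58.]
```

View pics/w1.png

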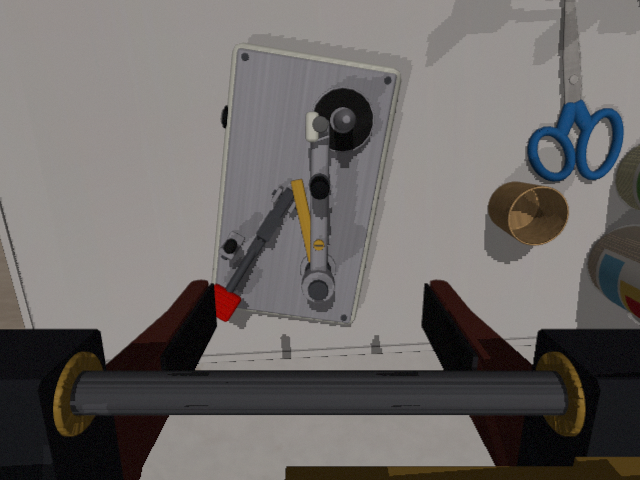

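The wrist picture shows the knob at (319,187), the hinge at (318,289), the spindle at (345,118) and the trigger at (222,302), all consistent with the top view. Next I descend onto the knob.

>>> {"name": "play_rows", "arguments": {"dp": [[2,15,-20],[2,15,-25],[0,0,-30],[0,0,-30],[0,0,-25],[0,0,-15],[0,0,-12],[0,0,0]], "yaw": [0,0,0,0,0,0,0,0]}}

```text
t: 3.43
ee_pos: [557.7, -180.4, 77.8]
orientation: [-2.296, -2.139, 0.003]
ft_force: [-0.3, 0.9, 0.1]
width: 87.6
grasp_force: 0.0
```

```bash
python3 - <<'E'
from h import *
o=ctrl.get_obs(); print(o['ee_pos'],o['ft_force'])
p=shot('top')
for m,z in [('spindle_tip',88),('trigger_pad',58)]:
    for r in models.landmark_of(p,m)[:1]:
        u,v=r['location']; print(m,round(r['conf'],2),np.round([u,v]), np.round(atz(p,u,v,z)))
# hinge from w1 pixel, camera pose rebuilt
w=shot('wrist'); H=np.array(w['hand_eye']); T=np.eye(4); y=np.array([.9986,-.053,0]); z=np.array([0,0,-1.])
T[:3,:3]=np.c_[np.cross(y,z),y,z]; T[:3,3]=[556.33,-209.4,236.86]; w['TW']=T@H
for u,v,zz in [(318,288,88),(319,186,108),(345,118,88)]: print(np.round(atz(w,u,v,zz),1))
E
```

```text
[ 557.66536869 -180.40289984   77.81541072] [-0.28334849  0.85077029  0.11470988]
spindle_tip 0.57 [364. 225.] [ 586. -142.   88.]
[ 553.1 -261.7   88. ]
[ 558.3 -177.   108. ]
[ 579.4 -132.    88. ]
```

>>> {"name": "play_rows", "arguments": {"dp": [[1,2,2],[0,0,0],[0,0,0],[0,0,0],[0,0,0],[0,0,0],[0,0,0],[0,0,0]], "yaw": [0,0,0,0,0,0,0,0], "gripper": 1}}

```text
t: 4.3
ee_pos: [560.2, -178.5, 81.9]
orientation: [-2.296, -2.144, 0.0]
ft_force: [-0.6, -0.6, -0.2]
width: 38.0
grasp_force: 0.0
```

```bash
python3 - <<'E'
from h import *
o=ctrl.get_obs(); print(o['ee_pos'],o['ft_force'],o['width'],o['grasp_force'])
h=np.array([554,-262.5])
last=None
for k in range(0,26):
    q=k*.06; a=np.radians(86.2)+q; P=h+85*np.array([np.cos(a),np.sin(a)])
    print(round(q,2),np.round(P,1), None if last is None else np.round(P-last,1)); last=P
E
```

```text
[ 560.23972573 -178.45494241   81.91911637] [-0.59017635 -0.62933539 -0.20545919] 38.008331950590616 0.0
0.0 [ 559.6 -177.7] None
0.06 [ 554.5 -177.5] [-5.1  0.2]
0.12 [ 549.4 -177.6] [-5.1 -0.1]
0.18 [ 544.4 -178. ] [-5.1 -0.4]
0.24 [ 539.3 -178.8] [-5.  -0.7]
0.3 [ 534.3 -179.8] [-5. -1.]
0.36 [ 529.4 -181.1] [-4.9 -1.3]
0.42 [ 524.6 -182.8] [-4.8 -1.6]
0.48 [ 519.8 -184.7] [-4.7 -1.9]
0.54 [ 515.2 -186.9] [-4.6 -2.2]
0.6 [ 510.8 -189.3] [-4.5 -2.5]
0.66 [ 506.4 -192. ] [-4.3 -2.7]
0.72 [ 502.3 -195. ] [-4.1 -3. ]
0.78 [ 498.4 -198.2] [-4.  -3.2]
0.84 [ 494.6 -201.7] [-3.8 -3.5]
0.9 [ 491.1 -205.4] [-3.5 -3.7]
0.96 [ 487.8 -209.2] [-3.3 -3.9]
1.02 [ 484.7 -213.3] [-3.1 -4.1]
1.08 [ 481.9 -217.6] [-2.8 -4.2]
1.14 [ 479.3 -222. ] [-2.6 -4.4]
1.2 [ 477.  -226.5] [-2.3 -4.6]
1.26 [ 475.  -231.2] [-2.  -4.7]
1.32 [ 473.2 -236. ] [-1.7 -4.8]
1.38 [ 471.8 -240.9] [-1.4 -4.9]
1.44 [ 470.6 -245.9] [-1.1 -5. ]
1.5 [ 469.8 -250.9] [-0.8 -5. ]
```

>>> {"name": "play_rows", "arguments": {"dp": [[0,0,-2],[0,0,0],[0,0,0],[0,0,0],[0,0,0],[0,0,0]], "yaw": [0,0,0,0,0,0]}}

```text
t: 4.8
ee_pos: [559.8, -178.4, 79.8]
orientation: [-2.296, -2.144, 0.001]
ft_force: [-2.2, 0.3, -0.6]
width: 13.3
grasp_force: 30.0
```

>>> {"name": "play_rows", "arguments": {"dp": [[-5,0,0],[-5,0,0],[-5,-0.5,0],[-5,-0.7,0],[-5,-1,0],[-5,-1.3,0],[-4.8,-1.6,0],[-4.7,-1.9,0]], "yaw": [3.4,3.4,3.4,3.4,3.4,3.4,3.4,3.4]}}

```text
t: 5.47
ee_pos: [521.3, -184.4, 79.9]
orientation: [1.725, 2.625, 0.003]
ft_force: [4.0, 6.9, -3.2]
width: 13.4
grasp_force: 30.0
```

>>> {"name": "play_rows", "arguments": {"dp": [[-4.6,-2.2,0],[-4.5,-2.5,0],[0,0,0]], "yaw": [3.4,3.4,0]}}

```text
t: 5.72
ee_pos: [511.6, -189.1, 79.9]
orientation: [-1.566, -2.723, -0.003]
ft_force: [2.6, 8.4, -3.3]
width: 13.5
grasp_force: 30.0
```

>>> {"name": "play_rows", "arguments": {"dp": [[-3.4,-1.0,0],[-2.7,-1.7,0],[0,0,0]], "yaw": [2.3,2.0,0]}}

```text
t: 5.97
ee_pos: [506.4, -192.2, 79.9]
orientation: [1.464, 2.778, 0.002]
ft_force: [4.2, 6.3, -4.9]
width: 13.5
grasp_force: 30.0
```

```bash
cat > f.py <<'E'
from h import *
o=ctrl.get_obs(); h=np.array([554,-262.5]); P=o['ee_pos'][:2]-h; r=np.hypot(*P); u=P/r; t=np.array([u[1],-u[0]])
f=o['ft_force'][:2]; q=np.arctan2(P[1],P[0])%(2*np.pi)-np.radians(86.2)
y=R.from_rotvec(o['orientation']).as_matrix()[:2,1]
print('q %.3f r %.1f resist %.1f radial %.1f fz %.1f width %.1f step %s toolyawerr %.1f'%(q,r,f@t,f@u,o['ft_force'][2],o['width'],np.round(-t*3.4,1),np.degrees(np.arcsin(y@u))))
E
python3 f.py
```

```text
q 0.662 r 84.9 resist 7.0 radial 2.8 fz -4.9 width 13.5 step [-2.8 -1.9] toolyawerr 0.3
```

>>> {"name": "play_rows", "arguments": {"dp": [[-2.8,-1.9,-0.3],[0,0,0]], "yaw": [2.3,0]}}

```text
t: 6.13
ee_pos: [503.7, -194.0, 79.9]
orientation: [1.408, 2.807, 0.003]
ft_force: [3.5, 5.4, -1.2]
width: 13.1
grasp_force: 30.0
```

```bash
python3 f.py
```

```text
q 0.700 r 84.9 resist 6.1 radial 2.3 fz -1.2 width 13.1 step [-2.7 -2. ] toolyawerr 0.5
```

>>> {"name": "play_rows", "arguments": {"dp": [[-2.7,-2.0,0],[0,0,0]], "yaw": [2.3,0]}}

```text
t: 6.3
ee_pos: [501.0, -196.0, 79.9]
orientation: [1.351, 2.835, 0.003]
ft_force: [3.7, 5.9, -0.6]
width: 13.5
grasp_force: 30.0
```

```bash
python3 f.py
```

```text
q 0.740 r 85.0 resist 6.6 radial 2.3 fz -0.6 width 13.5 step [-2.7 -2.1] toolyawerr 0.4
```

>>> {"name": "play_rows", "arguments": {"dp": [[-2.6,-2.2,0],[0,0,0]], "yaw": [2.3,0]}}

```text
t: 6.47
ee_pos: [497.8, -198.5, 79.8]
orientation: [1.294, 2.862, 0.001]
ft_force: [-0.5, 1.8, 0.5]
width: 13.6
grasp_force: 30.0
```

```bash
python3 f.py
```

```text
q 0.787 r 85.1 resist 0.8 radial 1.7 fz 0.5 width 13.6 step [-2.6 -2.2] toolyawerr 0.1
```

>>> {"name": "play_rows", "arguments": {"dp": [[0,0,0],[0,0,0]], "yaw": [0,0]}}

```text
t: 6.63
ee_pos: [497.5, -198.8, 79.8]
orientation: [-1.297, -2.861, -0.0]
ft_force: [-1.2, 2.5, 1.8]
width: 13.4
grasp_force: 30.0
```

```bash
python3 f.py; python3 - <<'E'
from h import *
p=shot('wrist'); save(p,'w2.png'); s=shot('side'); save(s,'s2.png',(270,180,390,280),6)
E
```

```text
q 0.792 r 85.2 resist 0.8 radial 2.6 fz 1.8 width 13.4 step [-2.5 -2.3] toolyawerr -0.3
```

View pics/w2.png

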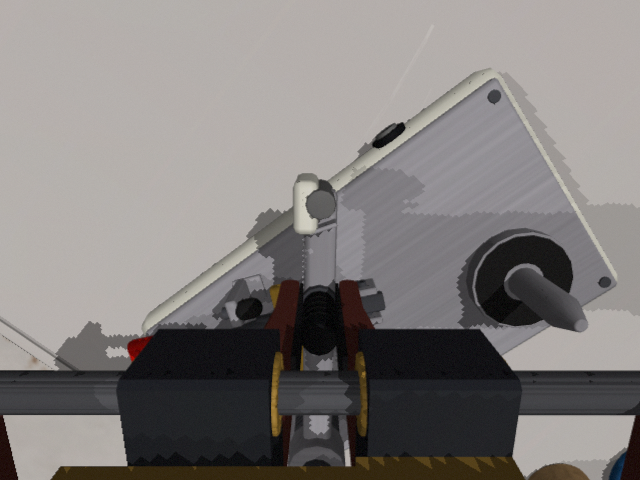

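>>> {"name": "play_rows", "arguments": {"dp": [[-1.1,-1.0,0],[0,0,0]], "yaw": [1,0]}}

```text
t: 6.9
ee_pos: [496.7, -199.6, 79.8]
orientation: [1.27, 2.873, 0.001]
ft_force: [1.5, 5.6, 0.6]
width: 13.3
grasp_force: 30.0
```

```bash
python3 f.py
```

```text
q 0.805 r 85.1 resist 4.9 radial 3.1 fz 0.6 width 13.3 step [-2.5 -2.3] toolyawerr -0.0
```

View pics/s2.png

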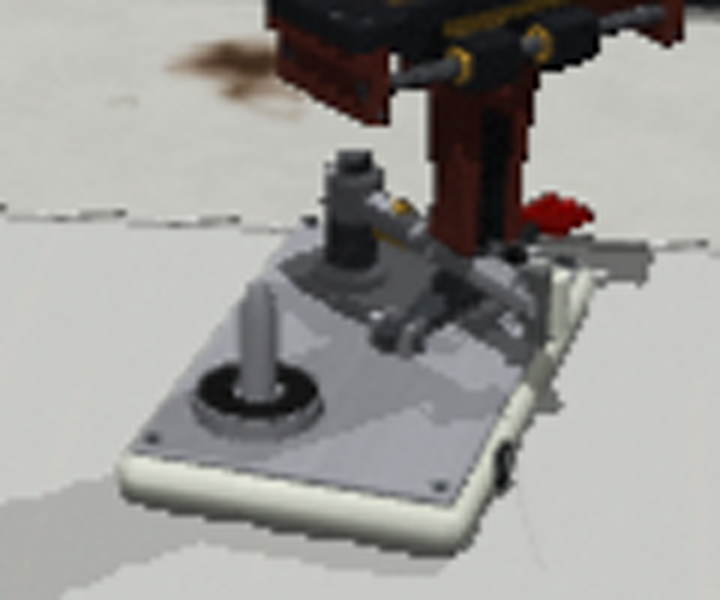

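The side crop shows the arm swung back between the fingers, with the trigger still up. To test the latch, I ease back a little: if it is latched, the resistance should turn negative.

>>> {"name": "play_rows", "arguments": {"dp": [[1.9,1.7,0],[0,0,0]], "yaw": [-1,0]}}

```text
t: 7.07
ee_pos: [497.8, -198.5, 79.8]
orientation: [-1.296, -2.861, 0.001]
ft_force: [-3.0, -0.3, 4.8]
width: 13.1
grasp_force: 30.0
```

```bash
python3 f.py
```

```text
q 0.786 r 85.2 resist -2.4 radial 1.8 fz 4.8 width 13.1 step [-2.6 -2.2] toolyawerr 0.0
```

Resistance reversed, so the latch is holding the arm. I release it.

>>> {"name": "play_rows", "arguments": {"dp": [[-0.4,-0.4,0],[0,0,0],[0,0,0],[0,0,0],[0,0,0],[0,0,0]], "yaw": [0,0,0,0,0,0], "gripper": 0.5}}

```text
t: 7.57
ee_pos: [498.0, -198.7, 79.7]
orientation: [1.296, 2.862, -0.0]
ft_force: [0.0, 0.8, 0.1]
width: 43.9
grasp_force: 0.0
```

>>> {"name": "play_rows", "arguments": {"dp": [[0,0,10],[0,0,20],[0,0,30],[0,0,30],[0,0,30],[0,0,20],[0,0,0]], "yaw": [0,0,0,0,0,0,0]}}

```text
t: 8.15
ee_pos: [500.4, -199.7, 225.0]
orientation: [1.292, 2.854, 0.0]
ft_force: [1.4, -1.4, -0.3]
width: 43.7
grasp_force: 0.0
```

```bash
python3 - <<'E'
from h import *
o=ctrl.get_obs(); print(o['ee_pos'],o['qpos'],R.from_rotvec(o['orientation']).as_matrix()[:2,1])
p=shot('wrist'); save(p,'w3.png')
for m,z in [('spindle_tip',88),('knob_top',108),('trigger_pad',58)]:
    for r in models.landmark_of(p,m)[:2]:
        u,v=r['location']; print(m,round(r['conf'],2),np.round([u,v]), np.round(atz(p,u,v,z),1))
E
```

```text
[ 500.384958   -199.70741209  224.99404484] [-4.01823768e-01  2.90365839e-01  1.82449124e+00 -4.79554965e-06
  1.01819375e+00 -1.12231875e+00] [0.75146306 0.65976479]
spindle_tip 0.67 [460. 228.] [ 580.6 -130.8   88. ]
knob_top 0.96 [317. 230.] [ 498.3 -198.6  108. ]
trigger_pad 0.61 [218. 267.] [ 465.4 -286.9   58. ]
trigger_pad 0.43 [288. 210.] [ 478.4 -210.3   58. ]
```

View pics/w3.png

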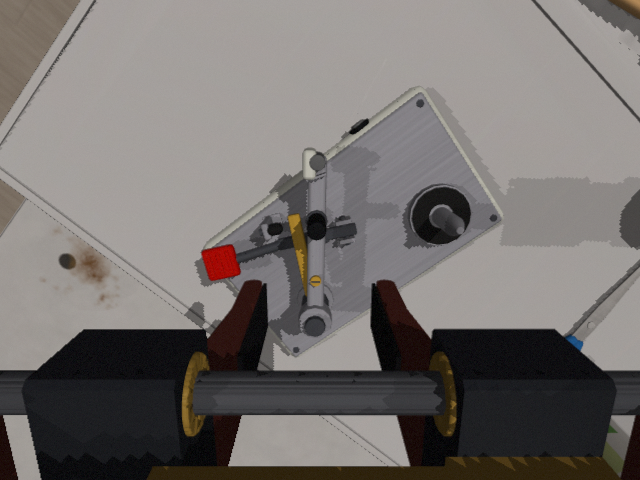

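The arm is latched: the knob is at pixel (317,230), i.e. (498,-199), with the arm swung back and free of the fingers. Next is the apple.

>>> {"name": "play_rows", "arguments": {"dp": [[2,41,0],[2,41,0],[3,41,0],[3,41,0],[3,41,0],[3,41,0],[3,41,0],[3,41,0]], "yaw": [6,6,6,6,6,6,6,6], "gripper": 0}}

```text
t: 9.02
ee_pos: [518.6, 131.2, 218.0]
orientation: [-0.012, -3.139, 0.001]
ft_force: [0.3, 0.4, -0.3]
width: 87.7
grasp_force: 0.0
```

>>> {"name": "play_rows", "arguments": {"dp": [[0,15,0],[0,15,0],[0,0,0]], "yaw": [0,0,0]}}

```text
t: 9.27
ee_pos: [518.9, 161.6, 218.0]
orientation: [-0.015, -3.139, 0.0]
ft_force: [-0.0, -1.1, 0.3]
width: 87.8
grasp_force: 0.0
```

```bash
python3 - <<'E'
from h import *
o=ctrl.get_obs(); print(o['ee_pos'],R.from_rotvec(o['orientation']).as_matrix()[:2,1])
p=shot('wrist'); save(p,'w4.png')
for r in models.landmark_of(p,'apple')[:2]:
    u,v=r['location']; print(r['conf'],np.round([u,v]), np.round(atz(p,u,v,15),1))
hsv=cv2.cvtColor(p['pixels'],cv2.COLOR_RGB2HSV); m=(((hsv[...,0]<8)|(hsv[...,0]>172))&(hsv[...,1]>150)&(hsv[...,2]>50)).astype(np.uint8)
n,l,s,c=cv2.connectedComponentsWithStats(m)
for i in np.argsort(-s[1:,4])[:3]+1:
    ys,xs=np.nonzero(l==i); print(s[i]);
    P=np.array([dep(p,u,v) for u,v in list(zip(xs,ys))[::7] if p['range_z'][v,u]>0]); 
    if len(P)<50: continue
    print('n',len(P),'min',np.percentile(P,2,0).round(1),'max',np.percentile(P,98,0).round(1))
    T=P[P[:,2]>P[:,2].max()-6]; print('rim',T.min(0).round(1),T.max(0).round(1),T.mean(0).round(1))
E
```

```text
[518.92664603 161.63110457 217.9536595 ] [0.00967177 0.99995317]
0.66 [324. 216.] [523.5 166.3  15. ]
[ 286  184   78   79 4064]
n 576 min [492.3 138.5  50.9] max [548.  194.1  73. ]
rim [498.4 142.8  68.2] [546.7 189.8  74.2] [521.5 166.3  71.1]
```

View pics/w4.png

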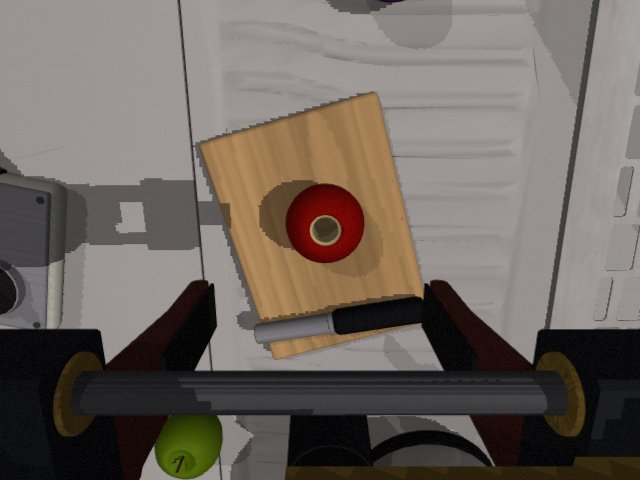

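The red apple is centred at (521.5,166.3), pixel (324,222), and the corer lies beyond it, clear of the fingers. I go down and grip it.

>>> {"name": "play_rows", "arguments": {"dp": [[2.5,4.5,-38],[0,0,-38],[0,0,-35],[0,0,-30],[0,0,-25],[0,0,-14],[0,0,-8],[0,0,0]], "yaw": [0,0,0,0,0,0,0,0]}}

```text
t: 10.03
ee_pos: [521.0, 162.3, 29.8]
orientation: [-0.022, -3.138, 0.002]
ft_force: [0.2, -0.4, -0.1]
width: 87.6
grasp_force: 0.0
```

>>> {"name": "play_rows", "arguments": {"dp": [[0,0,0],[0,0,0],[0,0,0],[0,0,0],[0,0,0],[0,0,0]], "yaw": [0,0,0,0,0,0], "gripper": 1}}

```text
t: 10.53
ee_pos: [523.3, 164.1, 32.8]
orientation: [0.019, 3.139, 0.001]
ft_force: [0.2, -0.2, 6.6]
width: 64.0
grasp_force: 30.0
```

>>> {"name": "play_rows", "arguments": {"dp": [[0,0,10],[0,0,25],[0,0,30],[0,0,30],[0,0,20],[0,0,0]], "yaw": [0,0,0,0,0,0]}}

```text
t: 11.03
ee_pos: [524.8, 164.6, 151.4]
orientation: [0.019, 3.134, 0.003]
ft_force: [0.9, -0.5, -1.8]
width: 63.8
grasp_force: 30.0
```

```bash
cat > a.py <<'E'
from h import *
o=ctrl.get_obs(); Rt=R.from_rotvec(o['orientation']).as_matrix(); print(o['ee_pos'],o['ft_force'],o['width'],o['grasp_force'],Rt[:2,1],Rt[2])
for name in ('wrist',):
    p=shot(name)
    hsv=cv2.cvtColor(p['pixels'],cv2.COLOR_RGB2HSV); m=(((hsv[...,0]<8)|(hsv[...,0]>172))&(hsv[...,1]>150)&(hsv[...,2]>50)).astype(np.uint8)
    n,l,s,c=cv2.connectedComponentsWithStats(m); i=np.argmax(s[1:,4])+1
    ys,xs=np.nonzero(l==i); print(s[i])
    P=np.array([dep(p,u,v) for u,v in zip(xs,ys) if p['range_z'][v,u]>0])-o['ee_pos']
    print('rel min',np.percentile(P,1,0).round(1),'max',np.percentile(P,99,0).round(1))
    im=p['pixels']; x,y,w,h=s[i][:4]; save(p,'held%d.png'%p['shot'],(max(0,x-30),max(0,y-30),x+w+30,y+h+30),3)
    for r in models.landmark_of(p,'apple')[:1]: print(r)
E
python3 a.py; ls pics
```

```text
[524.75816683 164.59491976 151.40623446] [ 0.93159716 -0.53855425 -1.77331717] 63.822591205127665 29.99971314202412 [0.01238937 0.99992103] [-0.00702923  0.00210795 -0.99997307]
[  235   235   167   136 15350]
rel min [-32.8 -28.   12.3] max [ 6.3 27.  40.3]
{'location': [318.9, 288.4], 'conf': 0.69}
apple.png
held12.png
s2.png
side0.png
top0.png
w1.png
w2.png
w3.png
w4.png
```

View pics/held12.png

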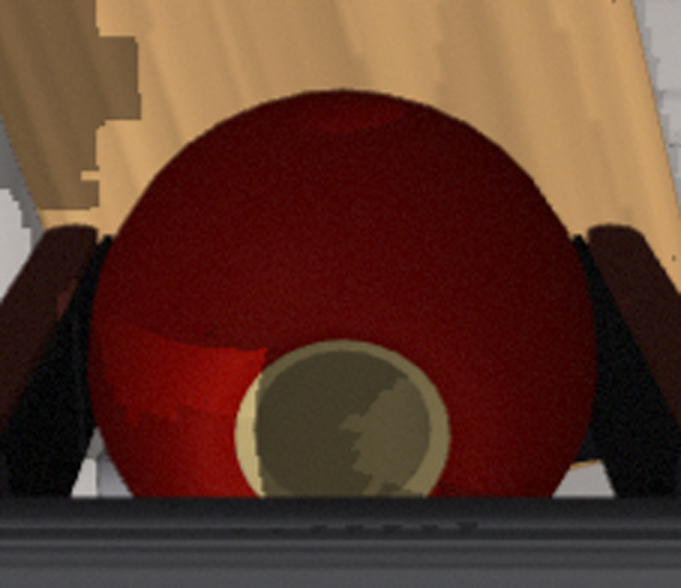

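The crop shows the apple upright between the pads, with its bore centred at about (319,351). Now I work out the bore's offset from the TCP and the shift to the spindle.

```bash
python3 - <<'E'
from h import *
p=shot('wrist'); o=ctrl.get_obs()
ee=o['ee_pos']; print(ee)
for z in (189,191.5):
    for u,v in [(319.3,318.3),(284,350.7),(355,350.7),(319.3,350.7)]: print(z,(atz(p,u,v,z)-ee).round(1))
print(np.round(dep(p,319,320)-ee,1),np.round(dep(p,286,350)-ee,1),np.round(dep(p,353,350)-ee,1), np.round(dep(p,319,316)-ee,1))
for z in (57,): print('apple outline top', (atz(p,205+343/3,235,z+94)-ee).round(1))
E
```

```text
[521.69677134 163.66954086 146.31451243]
189 [-13.6   0.9  42.7]
189 [ -2.2 -10.7  42.7]
189 [-2.  12.4 42.7]
189 [-2.1  0.7 42.7]
191.5 [-14.9   0.9  45.2]
191.5 [ -3.7 -10.5  45.2]
191.5 [-3.4 12.1 45.2]
191.5 [-3.6  0.8 45.2]
[-10.9   0.7  38.3] [  0.4 -10.5  37.8] [ 0.2 12.1 38.6] [-13.    0.8  39.7]
apple outline top [-30.9   1.1   4.7]
```

>>> {"name": "play_rows", "arguments": {"dp": [[4,-15,20],[8,-38,0],[8,-40,0],[8,-40,0],[8,-40,0],[8,-40,0],[8,-40,0],[8,-38,0]], "yaw": [0,0,0,0,0,0,0,0]}}

```text
t: 11.85
ee_pos: [581.1, -129.1, 164.5]
orientation: [-0.02, -3.138, -0.001]
ft_force: [1.1, -0.1, -0.9]
width: 63.6
grasp_force: 30.0
```

>>> {"name": "play_rows", "arguments": {"dp": [[0,-5,0],[0,0,0],[0,0,0],[0,0,0]], "yaw": [0,0,0,0]}}

```text
t: 12.18
ee_pos: [581.3, -130.7, 165.5]
orientation: [-0.018, -3.139, -0.001]
ft_force: [0.3, 0.5, -1.7]
width: 63.7
grasp_force: 30.0
```

```bash
python3 - <<'E'
from h import *
o=ctrl.get_obs(); Rt=R.from_rotvec(o['orientation']).as_matrix(); print(o['ee_pos'],o['ft_force'],o['width'],Rt[:2,1],o['qpos'])
for n in ('wrist','top','side'):
    p=shot(n); save(p,n+'5.png')
    for m,z in [('spindle_tip',88),('knob_top',108),('trigger_pad',58)]:
        for r in models.landmark_of(p,m)[:1]:
            u,v=r['location']; print(n,m,round(r['conf'],2),np.round([u,v]), np.round(atz(p,u,v,z),1))
E
```

```text
[ 581.34463325 -130.68864312  165.53099348] [ 0.30482528  0.54853377 -1.73238883] 63.7377829614809 [0.01173606 0.99993071] [-2.41265674e-01  4.51957456e-01  1.73589120e+00  3.88576914e-04
  9.56402002e-01 -1.80055124e+00]
wrist knob_top 0.67 [179. 107.] [ 498.3 -199.8  108. ]
wrist trigger_pad 0.84 [59. 55.] [ 465.6 -284.7   58. ]
top trigger_pad 0.42 [426. 275.] [ 473.2 -281.6   58. ]
side spindle_tip 0.56 [314. 227.] [ 578.4 -132.3   88. ]
side knob_top 0.74 [349. 211.] [ 496.2 -190.8  108. ]
side trigger_pad 0.69 [358. 214.] [ 474.5 -283.2   58. ]
```

>>> {"name": "play_rows", "arguments": {"dp": [[0,-1.6,-20],[0,0,-20],[0,0,-13],[0,0,0],[0,0,0]], "yaw": [0,0,0,0,0]}}

```text
t: 13.2
ee_pos: [581.9, -133.7, 113.1]
orientation: [-0.02, -3.14, -0.001]
ft_force: [0.3, 0.1, -0.7]
width: 63.8
grasp_force: 30.0
```

>>> {"name": "play_rows", "arguments": {"dp": [[0,0,-4],[0,0,-4],[0,0,-4],[0,0,-3],[0,0,0]], "yaw": [0,0,0,0,0]}}

```text
t: 13.62
ee_pos: [582.1, -133.7, 98.3]
orientation: [-0.02, -3.141, -0.0]
ft_force: [0.2, 0.6, -1.3]
width: 63.9
grasp_force: 30.0
```

>>> {"name": "play_rows", "arguments": {"dp": [[-1,1.2,-4],[0,0,-4],[0,0,-4],[0,0,-4],[0,0,0]], "yaw": [0,0,0,0,0]}}

```text
t: 14.03
ee_pos: [580.8, -132.4, 81.7]
orientation: [-0.02, -3.14, -0.001]
ft_force: [0.5, -0.7, -2.6]
width: 64.1
grasp_force: 30.0
```

>>> {"name": "play_rows", "arguments": {"dp": [[0,0,-4],[0,0,-4],[0,0,-4],[0,0,-4],[0,0,0]], "yaw": [0,0,0,0,0]}}

```text
t: 14.45
ee_pos: [580.8, -132.4, 65.7]
orientation: [-0.02, -3.14, -0.001]
ft_force: [-0.1, -0.3, -1.9]
width: 63.8
grasp_force: 30.0
```

>>> {"name": "play_rows", "arguments": {"dp": [[0,0,-3],[0,0,-3],[0,0,-1.5],[0,0,0]], "yaw": [0,0,0,0]}}

```text
t: 14.78
ee_pos: [581.2, -132.5, 58.8]
orientation: [-0.02, -3.141, -0.0]
ft_force: [-0.1, -0.2, -2.0]
width: 63.7
grasp_force: 30.0
```

>>> {"name": "play_rows", "arguments": {"dp": [[0,0,-1.2],[0,0,0]], "yaw": [0,0]}}

```text
t: 14.95
ee_pos: [581.4, -132.6, 57.9]
orientation: [-0.02, -3.141, -0.0]
ft_force: [-0.0, 0.1, -1.3]
width: 63.9
grasp_force: 30.0
```

>>> {"name": "play_rows", "arguments": {"dp": [[0,0,-1.2],[0,0,0]], "yaw": [0,0]}}

```text
t: 15.12
ee_pos: [581.4, -132.6, 56.7]
orientation: [0.02, 3.142, -0.0]
ft_force: [0.3, 0.7, -2.2]
width: 64.0
grasp_force: 30.0
```

>>> {"name": "play_rows", "arguments": {"dp": [[0,0,-1],[0,0,0]], "yaw": [0,0]}}

```text
t: 15.28
ee_pos: [581.5, -132.6, 56.0]
orientation: [0.02, 3.141, -0.0]
ft_force: [-0.7, 0.3, 0.0]
width: 64.2
grasp_force: 30.0
```

>>> {"name": "play_rows", "arguments": {"dp": [[0,0,-0.7],[0,0,0]], "yaw": [0,0]}}

```text
t: 15.45
ee_pos: [581.6, -132.6, 55.8]
orientation: [0.02, 3.141, -0.0]
ft_force: [-2.5, 0.7, 6.4]
width: 63.7
grasp_force: 30.0
```

>>> {"name": "play_rows", "arguments": {"dp": [[0,0,0],[0,0,0],[0,0,0],[0,0,0],[0,0,0],[0,0,0]], "yaw": [0,0,0,0,0,0], "gripper": 0}}

```text
t: 15.95
ee_pos: [581.4, -132.6, 55.0]
orientation: [-0.02, -3.141, -0.0]
ft_force: [0.2, 0.8, -1.2]
width: 87.5
grasp_force: 0.0
```

>>> {"name": "play_rows", "arguments": {"dp": [[0,0,10],[0,0,20],[0,0,30],[0,0,35],[0,0,35],[0,0,25],[0,0,0],[0,0,0]], "yaw": [0,0,0,0,0,0,0,0]}}

```text
t: 16.62
ee_pos: [582.4, -132.8, 212.4]
orientation: [0.02, 3.137, -0.002]
ft_force: [-0.1, 0.6, -0.3]
width: 87.9
grasp_force: 0.0
```

```bash
python3 a.py; python3 - <<'E'
from h import *
p=shot('wrist'); save(p,'w6.png'); o=ctrl.get_obs(); print(o['ee_pos'],o['ft_force'],o['qpos'])
for m,z in [('spindle_tip',88),('knob_top',108),('trigger_pad',58),('apple',38)]:
        for r in models.landmark_of(p,m)[:1]:
            u,v=r['location']; print(m,round(r['conf'],2),np.round([u,v]), np.round(atz(p,u,v,z),1), np.round(dep(p,u,v),1))
E
```

```text
[ 582.35128561 -132.79257306  212.40579741] [-0.10439628  0.62728309 -0.33135315] 87.85245614608058 0.0 [0.01256532 0.99992058] [-4.05586245e-03 -9.67713838e-04 -9.99991307e-01]
[ 277  181   86   86 4842]
rel min [ -32.7  -28.4 -139.3] max [  24.6   29.6 -116.1]
{'location': [319.5, 218.1], 'conf': 0.62}
[ 580.35919061 -132.31372095  208.84533821] [-0.19111519 -1.04264075 -0.71494969] [-2.44136173e-01  3.96964015e-01  1.70706375e+00 -2.53657463e-05
  1.04001879e+00 -1.80232788e+00]
spindle_tip 0.65 [317. 234.] [ 581.4 -133.1   88. ] [ 581.6 -133.1   87.1]
knob_top 0.8 [205. 113.] [ 499.3 -200.1  108. ] [ 499.3 -200.   108.3]
trigger_pad 0.57 [101.  65.] [ 464.8 -283.2   58. ] [ 464.9 -282.8   58.8]
apple 0.7 [319. 217.] [ 580.2 -131.7   38. ] [ 567.5 -131.7   96. ]
```

View pics/w6.png

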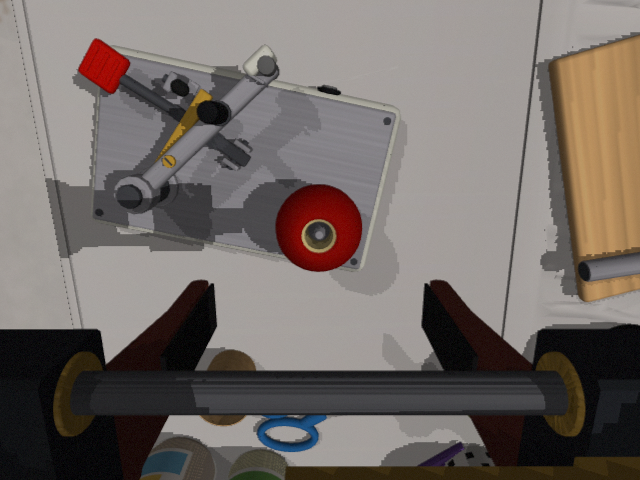

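Apple seated: its top is at z 96, its axis is at (581,-132), and the arm (knob at pixel 212,112) is still latched. Next is the trigger.

>>> {"name": "play_rows", "arguments": {"dp": [[-14,-19,0],[-14,-19,0],[-14,-19,0],[-14,-19,0],[-14,-19,0],[-14,-19,0],[-14,-19,0],[-14,-19,0]], "yaw": [-7,-7,-7,-7,-7,-7,-7,-7], "gripper": 1}}

```text
t: 17.63
ee_pos: [468.4, -285.2, 209.4]
orientation: [-1.5, -2.759, -0.0]
ft_force: [0.3, 0.1, 0.3]
width: 37.8
grasp_force: 0.0
```

>>> {"name": "play_rows", "arguments": {"dp": [[-3,0,-20],[0,0,-25],[0,0,-25],[0,0,-25],[0,0,-15],[0,0,0],[0,0,0]], "yaw": [-7,-7,0,0,0,0,0]}}

```text
t: 18.22
ee_pos: [465.8, -284.2, 99.1]
orientation: [-1.817, -2.56, 0.0]
ft_force: [0.2, 0.3, 0.7]
width: -0.2
grasp_force: 0.0
```

```bash
python3 - <<'E'
from h import *
p=shot('wrist'); o=ctrl.get_obs(); print(o['ee_pos'],o['ft_force'],o['width'],o['qpos'])
for m,z in [('trigger_pad',58)]:
        for r in models.landmark_of(p,m)[:2]:
            u,v=r['location']; print(m,round(r['conf'],2),np.round([u,v]), np.round(atz(p,u,v,z),1), np.round(dep(p,u,v),1))
E
```

```text
[ 466.54554183 -284.62596537  100.17684832] [0.55712342 0.52338694 0.55798033] 0.5551343157065511 [-5.69570012e-01  4.85241580e-01  1.88144075e+00  5.12873094e-06
  7.75386421e-01 -9.06064674e-01]
```

>>> {"name": "play_rows", "arguments": {"dp": [[0,0,-15],[0,0,-15],[0,0,-6],[0,0,-3],[0,0,0]], "yaw": [0,0,0,0,0]}}

```text
t: 18.73
ee_pos: [466.6, -284.6, 61.4]
orientation: [1.818, 2.562, 0.0]
ft_force: [-0.1, 0.3, 0.2]
width: 0.2
grasp_force: 0.0
```

>>> {"name": "play_rows", "arguments": {"dp": [[0,0,-3],[0,0,-3],[0,0,-3],[0,0,0]], "yaw": [0,0,0,0]}}

```text
t: 19.07
ee_pos: [466.9, -285.2, 52.4]
orientation: [1.817, 2.561, -0.0]
ft_force: [-0.3, -2.4, 2.7]
width: 0.5
grasp_force: 1.3
```

Contact at about 2.7 N. I press on towards 15 mm.

>>> {"name": "play_rows", "arguments": {"dp": [[0,0,-2.5],[0,0,-2.5],[0,0,-2.5],[0,0,0]], "yaw": [0,0,0,0]}}

```text
t: 19.4
ee_pos: [466.6, -284.6, 44.3]
orientation: [1.818, 2.562, 0.0]
ft_force: [0.4, -2.2, 2.5]
width: 0.6
grasp_force: 1.4
```

```bash
cat > k.py <<'E'
from h import *
o=ctrl.get_obs(); print(o['ee_pos'],o['ft_force'])
for n in ('side','top'):
    p=shot(n)
    for m,z in [('knob_top',108),('peel_arm',68),('apple',38)]:
        for r in models.landmark_of(p,m)[:1]:
            u,v=r['location']; print(n,m,round(r['conf'],2),np.round([u,v]), np.round(atz(p,u,v,z),1))
    if n=='side': save(p,'end.png',(250,160,410,280),5)
E
python3 k.py
```

```text
[ 466.56003557 -284.63076555   44.2757428 ] [ 0.41515875 -2.1985965   2.54354647]
side knob_top 0.73 [332. 211.] [ 539.6 -185.   108. ]Traceback (most recent call last):
  File "k.py", line 6, in <module>
    for r in models.landmark_of(p,m)[:1]:
             ~~~~~~~~~~~~~~~~~~^^^^^
ValueError: it knows: apple, corer, green_apple, knob_top, mug_black, peeler, rubber_stop, spindle, spindle_tip, trigger_pad, wood_cup
```

The arm has been let go. I lift off and verify.

>>> {"name": "play_rows", "arguments": {"dp": [[0,0,5],[0,0,10],[0,0,25],[0,0,35],[0,0,35],[0,0,35],[0,0,0],[0,0,0]], "yaw": [0,0,0,0,0,0,0,0]}}

```text
t: 20.17
ee_pos: [467.3, -284.9, 192.3]
orientation: [1.815, 2.559, 0.001]
ft_force: [0.4, 0.8, 0.1]
width: 0.5
grasp_force: 0.0
```

```bash
python3 - <<'E'
from h import *
h=np.array([554,-262.5]); o=ctrl.get_obs(); print(o['t'],o['ee_pos'],o['ft_force'])
for n in ('wrist','top','side'):
    p=shot(n)
    for m,z in [('knob_top',108),('trigger_pad',58),('apple',38)]:
        for r in models.landmark_of(p,m)[:1]:
            u,v=r['location']; P=atz(p,u,v,z); e=P[:2]-h; print(n,m,round(r['conf'],2),np.round([u,v]),P.round(1),dep(p,u,v).round(1),'q %.2f r %.0f'%(np.arctan2(e[1],e[0])-np.radians(86.2),np.hypot(*e)) if m=='knob_top' else '')
E
```

```text
20.1667 [ 467.30757872 -284.91650338  192.28887752] [0.35421565 0.80887406 0.07198634]
wrist knob_top 0.72 [511. 126.] [ 547.5 -179.4  108. ] [ 547.  -179.6  109. ] q 0.14 r 83
wrist trigger_pad 0.67 [318. 227.] [ 466.6 -283.8   58. ] [ 466.5 -283.6   59.2] 
wrist apple 0.74 [545.  78.] [ 585.7 -131.8   38. ] [ 562.6 -145.3   88.9] 
top knob_top 0.84 [384. 241.] [ 547.  -182.6  108. ] [ 546.4 -182.1  111.3] q 0.15 r 80
top trigger_pad 0.86 [429. 275.] [ 473.5 -288.5   58. ] [ 473.3 -288.    60.1] 
top apple 0.92 [357. 230.] [ 586.2 -130.1   38. ] [ 574.1 -124.   100.7] 
side knob_top 0.54 [327. 213.] [ 549.6 -172.4  108. ] [ 549.7 -173.1  107.7] q 0.11 r 90
side trigger_pad 0.66 [361. 212.] [ 465.7 -298.7   58. ] [ 465.7 -298.2   58.2] 
side apple 0.94 [432. 358.] [331.8 262.8  38. ] [329.4 251.2  28.3]
```

The arm reads q ≈ 0.14 to 0.15, the trigger is back up (pad at z 59), the apple is in place and the robot is clear. Handing in.

```bash
python3 -c "
from h import *
print(ticket.close_job())"
```

```text
the job is handed in; nothing more can be done
None
```

The job is handed in (no verdict returned): the arm was latched back at q ≈ 0.79, the apple is fully down on the drive disc, and after the trigger press the arm rests against it at q ≈ 0.15 with the trigger back up and the robot clear.

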